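# Set a collar's screw on the arbor flat of a lapidary machine

### The job

The brass arbor of the gem-cutting machine has a white flat for a set-screw: pinch the arbor with the fingers square across that flat until you feel it seat, turn the arbor by it until the flat faces the middle of the yellow notch in the pan, and let go. Then take the steel collar by its sides, slide it down over the arbor with its brass screw on the flat's side, to mid-height of the flat and clear of the hub below, and draw it over until the screw's inner tip presses lightly on the flat. Finish still gripping the collar there, level and still, screw on the flat and flat facing the notch; do not let go, and leave the other things on the table where they are.

Things in the scene. Friction and masses are not known exactly. Their poses are not given: they have to be found in the camera images.
- machine: gem-cutting machine fixed to the table: round blue pan 280 mm across, 78 mm high with steel rim, in it a copper disc (204 mm across, top at 69 mm) and, on the axis, a steel hub (56 mm diameter, top at 85 mm) with the arbor. Origin on the arbor axis at table level, z up; +x points from the arbor through the middle of the yellow notch, within 0.6 rad of world +x
- notch (a point): middle of the yellow-edged notch in the pan wall (about 80 mm wide, sill 50 mm high): 140 mm from the arbor axis, 60 mm above the table
- arbor_top (a point): centre of the arbor's top end, on its axis, 145 mm above the table. The upright brass arbor is D-shaped: 24 mm diameter, one side cut to a flat 7.5 mm from the axis, so 19.5 mm across flat and back, 24 mm elsewhere. It rises from the hub; its top 4 mm taper to 9 mm radius. A red stripe on the end runs from the axis to the flat
- spindle (a joint): turn of the arbor with disc and hub about its upright axis, rad, counter-clockwise from above; 0 = the flat faces the middle of the notch. Starts at 0.6 to 1.5, limits +-2.6; held by friction of about 0.12 N m and stays where it is left
- flat_mid (a point): the white flat of the arbor, 18 mm wide and 50 mm high (89 to 139 mm above the table), 7.5 mm from the arbor axis. This point is the middle of its face, 114 mm above the table; +x points straight out of the flat, z up. Turns with the arbor
- collar: loose steel collar lying on the cork pad, eight-sided, 44 mm across flats, 18 mm high, about 0.13 kg; bore eight-sided, 27 mm across flats. Origin at the centre of its underside, z up. Its set-screw lies along +x, 9 mm above the underside; the brass head (12 mm diameter) stands out to 33.5 mm from the centre. Grip it on its two sides facing +y and -y
- collar_tip (a point): inner end of the collar's screw (6 mm diameter), 9.5 mm from the collar's centre along its +x, 9 mm above its underside. It sticks into the bore, so the collar goes over the arbor only with the screw on the flat's side (within about 0.3 rad), and then there are 2 mm between tip and flat when centred
- pad: fixed cork pad 170 x 120 x 8 mm on which the collar and the spare ring lie. Origin at the centre of its underside
- spare_ring: loose brass ring on the cork pad, 32 mm diameter, 10 mm high, no screw: to be left alone. Origin at the centre of its underside
- jar: glass jar with metal lid, 70 mm diameter, 85 mm high, loose, to be left alone. Origin at the centre of its underside
- hex_key: dark steel hex key, 90 mm long, 6 mm thick, lying on the table, loose, to be left alone. Origin near the middle of its long leg
- gem_box: open white plastic box 110 x 80 x 22 mm, loose, to be left alone. Origin at the centre of its underside
- loupe: black and steel folding loupe, about 70 mm long, 16 mm high, loose, to be left alone. Origin under the round end
- handpiece: brass handpiece standing upright, 44 mm diameter foot, 117 mm high, loose, to be left alone. Origin at the centre of its underside

How it is judged (in metres and radians):
On the way, in this order (a step that is already met when the one before it is completed fails the run):
1. the fingers are pinched on the flat of the arbor (contact force between the fingers and flat above 2 N), for 0.2 s.
2. the flat faces the middle of the notch (within 0.15 rad) and the fingers have let go of the arbor (value of joint spindle between -0.15 and 0.15 rad and contact force between the fingers and machine below 0.1 N), for 0.2 s.
At the end, for the whole second after the job is handed in: the fingers grip the collar round the arbor (more than 2 N), level within 0.12 rad and still; the screw's tip presses on the flat with more than 0.5 N, within 9 mm of the flat's mid-height and 5 mm of its middle line; the flat faces the notch within 0.2 rad (value of joint spindle between -0.2 and 0.2 rad and z of collar_tip in the frame of flat_mid between -0.009 and 0.009 m and y of collar_tip in the frame of flat_mid between -0.005 and 0.005 m and x of collar_tip in the frame of flat_mid between -0.003 and 0.003 m and angle between collar's own z axis and vertical below 0.12 rad and contact force between collar and flat above 0.5 N and contact force between the fingers and collar above 2 N and linear speed of collar below 0.02 m/s); the arm keeps its last pose, push and grip.
It fails at once if the screw was pressed on the flat with more than 30 N (contact force between collar and flat above 30 N).
It fails at once if a bystander was moved by more than 30 mm (distance of any of spare_ring, jar, hex_key, gem_box, loupe, handpiece from where it was at the start of the episode above 0.03 m).
It also fails if it takes over 58 s, if anything falls off the work surface, if the arm or the gripper's body presses on something with over 40 N, if the wrist force passes 120 N, or if a joint passes its speed limit or range.

### The arm

A 7-joint arm with a two-finger parallel gripper is mounted at the origin on the work surface. World frame = base frame: x ahead of the robot, y to its left, z up, the work surface at z = 0. Lengths are in m, angles in degrees, forces in N, time in s.
With the tool pointing down it reaches from about 0.35 to 0.775 m from the base axis. Payload 3.1 kg.
Tool frame: the origin (TCP) lies midway between the tips of the shut fingers; the grasp point (between the pads) lies 19 mm behind it (env.grasp_offset is the distance from the TCP to the grasp point, in m); z points along the fingers, y is the line along which they close (so a half turn about z gives the same grasp; the last joint's range is limited). The gripper opens to 85 mm and grips with 20 to 120 N. Pads are 22 mm wide; open, the fingers measure 114 mm over their backs; the gripper's body (76 mm by 85 mm) begins 54 mm behind the grasp point. The pads swing forward as they close: fully open they stand 13 mm farther back than shut.
Start: joints at [-78.077, 17.813, 0.802, 86.603, -0.252, 75.585, -1.558], TCP at [0.136, 0.533, 0.231] pointing down, gripper open.
Joint ranges: [-154.91, 154.91], [-16.99, 109.72], [-72.82, 74.43], [7.12, 147.25], [-82.49, 262.49], [11.32, 116.49], [-174.64, 174.64]. Speed limits (degrees/s): [159.86, 159.86, 180, 180, 180, 180, 180].

### API

Orientations are given as a 3x3 rotation matrix whose columns are the frame's x, y, z axes.
In Python, from cell import env gives the robot as it stands. The module is installed in compiled form; this text tells all that it offers.
- The arm moves only by the tool send_rows, never from a script. Its argument "steps" is a list of rows, each an object with "linear": the shift along the tool's x, y, z in units of 60 mm (1.0 is 60 mm), a list of three; "roll": the turn about the tool's z in degrees. In form: [{"linear": [dx, dy, dz], "roll": roll}, ...]. A call has 1 to 12 rows; each row is the pose to reach, as a shift and turn from the pose commanded when the call began, along the tool's axes at that moment; what a row does not reach only later rows make up. A row lasts 1/8 s, in which the tool goes at most 62.5 mm and 10.7 degrees, less where a joint would pass 70% of its speed; a pose out of reach is approached as far as the arm can. A call with a gripper value outside its range is refused whole. "fingers" is the closure, from 0 (fully open) to 1 (shut), set as the call begins (left out, the last holds). The fingers move at their own pace and stop on an object; "force" is the grip in N (left out, the last holds). Time passes only in rows, so rows that repeat a pose let the fingers close. It gives the time, the measured TCP pose, the force, the opening and the grip force at its end, in the units of the state.
- env.sense(): the state, without advancing time (a new reading comes with each control period).
- env.read_camera(name): name is "scene" or "top" or "wrist"; returns the picture (420x560x3 uint8, red, green, blue); there is no depth.
- env.camera_info(name): a dict with "intrinsics" (3x3 intrinsics, pixels), "rvec" (rotation vector, rad) and "tvec" (3), from world to camera coordinates, as OpenCV has them; the wrist camera has in their place "T_tool_cam" (4x4, takes a point from camera to tool coordinates, whose origin is the TCP and whose axes are the flange's). Camera axes: x right, y down, z forward; pixel columns grow to the right and rows downward; lengths in m; the calibration is good to about 2 mm. A picture is of the moment at which its call begins: read the wrist's pose just before it. camera_info takes no time and is no camera call.
- env.close_job(): hands the job in; it is judged then, once.
The state is a dict: "clock": time; "joints": joint angles; "dq": joint speeds; "effort": joint torques, N m; "tool_pos": TCP position; "tool_rot": TCP orientation; "contact_force": force on the tool from outside, world axes, zero at the start; "torque": the same for the moment, N m; "width": opening from 0.0 (shut) to 1.0 (fully open); "finger_force": force on a finger pad.
Only numpy, scipy, OpenCV 4.12 (cv2) and the standard library are available. Lean on these libraries where they do the work, as an engineer would, in place of code of your own. Each camera call takes 0.05 s, during which the arm holds its last target. There are 200 camera calls.

## Working session

There is one attempt and no reset: what is moved stays moved. The work goes in short steps, Python scripts to look and compute and a tool call to move; the robot and the scene stay as the last step left them, time stands still between calls to the robot, and variables do not carry over. Pictures are saved under pics/ and viewed, at most 12 in all, crops included, and the job is handed in when it is done.

Besides the shell and the picture viewer there is one more tool, called as name(argument=value, ...), one argument or row to a line, values as JSON. send_rows: Moves the arm, as the interface text tells. Its arguments: {"type":"object","properties":{"steps":{"type":"array"},"fingers":{"type":"number"},"force":{"type":"number"}},"required":["steps"]}

```bash
mkdir -p pics; ls; python3 - <<'E'
from cell import env
import cv2, numpy as np
for n in ("scene","top"):
    cv2.imwrite(f"pics/{n}0.png", env.read_camera(n)[:,:,::-1])
    c=env.camera_info(n); R=cv2.Rodrigues(np.array(c["rvec"]))[0]
    print(n,np.round(c["intrinsics"],1).tolist(),(-R.T@np.array(c["tvec"]).ravel()).round(3),R.round(2).tolist())
print(env.camera_info("wrist"))
s=env.sense();print({k:np.round(v,3).tolist() for k,v in s.items()}, env.grasp_offset)
E
```

```text
pics
scene [[468.4, 0.0, 277.7], [0.0, 468.4, 206.2], [0.0, 0.0, 1.0]] [ 1.306 -0.529  0.912] [[0.63, 0.78, 0.01], [0.49, -0.39, -0.78], [-0.6, 0.49, -0.63]]
top [[506.7, 0.0, 276.1], [0.0, 506.7, 204.8], [0.0, 0.0, 1.0]] [0.355 0.083 1.475] [[0.0, -1.0, 0.01], [-0.99, -0.0, -0.17], [0.17, -0.01, -0.99]]
{'intrinsics': array([[307.16917838,   0.        , 283.63805731],
       [  0.        , 307.16917838, 208.71929038],
       [  0.        ,   0.        ,   1.        ]]), 'T_tool_cam': array([[ 7.55107085e-04, -9.65721908e-01, -2.59577784e-01,
         6.63635175e-02],
       [ 9.99999705e-01,  6.93446778e-04,  3.29111821e-04,
         6.45893870e-04],
       [-1.37827118e-04, -2.59577956e-01,  9.65722147e-01,
        -1.41469704e-01],
       [ 0.00000000e+00,  0.00000000e+00,  0.00000000e+00,
         1.00000000e+00]])}
{'clock': 0.1, 'joints': [-78.077, 17.858, 0.802, 86.682, -0.251, 75.585, -1.561], 'dq': [0.132, -0.09, 0.054, -0.165, -0.054, -0.072, -0.0], 'effort': [0.0, -38.085, 0.146, -23.125, 0.012, 0.008, 0.0], 'tool_pos': [0.136, 0.532, 0.23], 'tool_rot': [[-0.969, 0.247, -0.0], [0.247, 0.969, -0.002], [-0.0, -0.002, -1.0]], 'contact_force': [0.746, -0.874, 0.577], 'torque': [-0.016, 0.025, 0.052], 'finger_force': 0.0, 'width': 0.998} 0.0187
```

View pics/top0.png

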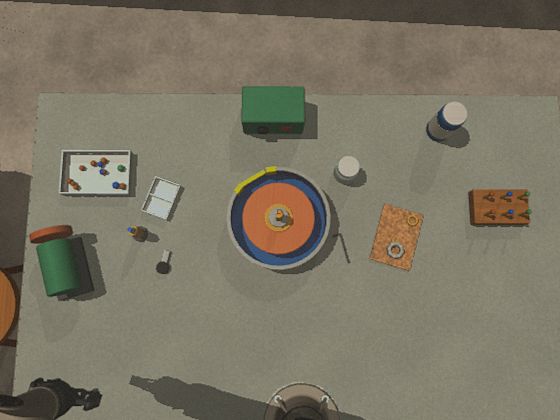

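View pics/scene0.png

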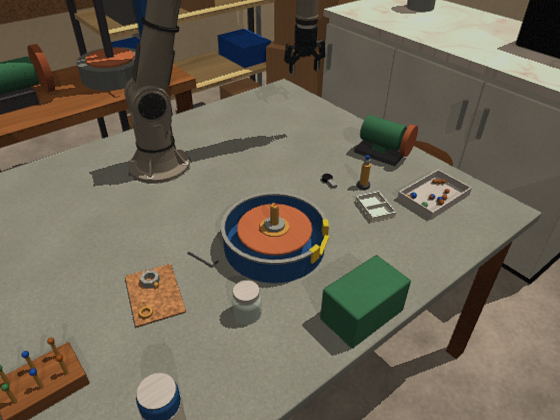

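The top view shows the pan at (279,217) with the arbor in its middle, the yellow notch near (255,180), the collar at (396,250) on the cork and the spare ring at (412,219). The scene view agrees: arbor near (274,213), notch at (320,245), collar at (150,277). The jar stands at (348,168) and the hex key at (343,248).

```bash
cat > h.py <<'E'
from cell import env
import cv2, numpy as np
def cam(n):
    c=env.camera_info(n); K=c["intrinsics"]
    if n=="wrist":
        s=env.sense(); T=c["T_tool_cam"]; R=np.array(s["tool_rot"])
        return K, R@T[:3,:3], np.array(s["tool_pos"])+R@T[:3,3]
    Rw=cv2.Rodrigues(np.array(c["rvec"]))[0]
    return K, Rw.T, -Rw.T@np.array(c["tvec"]).ravel()
def onplane(C,uv,z):
    K,R,o=C; uv=np.atleast_2d(np.array(uv,float))
    d=np.c_[uv,np.ones(len(uv))]@np.linalg.inv(K).T@R.T
    return o+d*((z-o[2])/d[:,2])[:,None]
def proj(C,P):
    K,R,o=C; p=(np.atleast_2d(P)-o)@R@K.T
    return p[:,:2]/p[:,2:]
def hsv(im): return cv2.cvtColor(im,cv2.COLOR_RGB2HSV)
def cents(m,minA=5):
    n,l,st,c=cv2.connectedComponentsWithStats(m.astype(np.uint8))
    return [(c[i].round(1).tolist(),int(st[i,4])) for i in range(1,n) if st[i,4]>=minA]
E
python3 - <<'E'
from h import *
C=cam("top"); im=cv2.imread("pics/top0.png")[:,:,::-1].copy(); H=hsv(im)
y=cv2.inRange(H,(25,150,120),(35,255,255)); y[:160]=0;y[200:]=0
print("yellow",cents(y))
ys,xs=np.nonzero(y); P=onplane(C,np.c_[xs,ys],.075); print(P.mean(0))
d=cv2.inRange(H,(4,150,120),(14,255,255)); m=np.zeros_like(d);m[170:265,230:330]=1; d=d*m
cs=max(cv2.findContours(d,0,2)[0],key=cv2.contourArea); e=cv2.fitEllipse(cs);print("disc",e,onplane(C,e[0],.069))
print("arbor rough",onplane(C,[279,211],.145),"collar",onplane(C,[396,250],.026),"ring",onplane(C,[412,219],.018), "jar",onplane(C,[348,166],.085),"hex",onplane(C,[[338,235],[349,262]],.006), "handp",onplane(C,[132,231],.117))
cr=im[150:270,220:440]; cv2.imwrite("pics/topcrop.png",cv2.resize(cr,None,fx=3.6,fy=3.6,interpolation=cv2.INTER_CUBIC)[:,:,::-1])
E
```

```text
yellow [([270.4, 169.0], 51), ([248.1, 181.0], 151)]
[0.6708183  0.13257212 0.075     ]
disc ((278.1260070800781, 217.93649291992188), (69.93550109863281, 70.47250366210938), 104.41700744628906) [[0.55770512 0.0635093  0.069     ]]
arbor rough [[0.5653673  0.06226984 0.145     ]] collar [[ 0.47213248 -0.2749375   0.026     ]] ring [[ 0.56310364 -0.32709007  0.018     ]] jar [[ 0.70416623 -0.13353832  0.085     ]] hex [[ 0.51706584 -0.11201902  0.006     ]
 [ 0.43877135 -0.14236009  0.006     ]] handp [[0.51413842 0.45695418 0.117     ]]
```

View pics/topcrop.png

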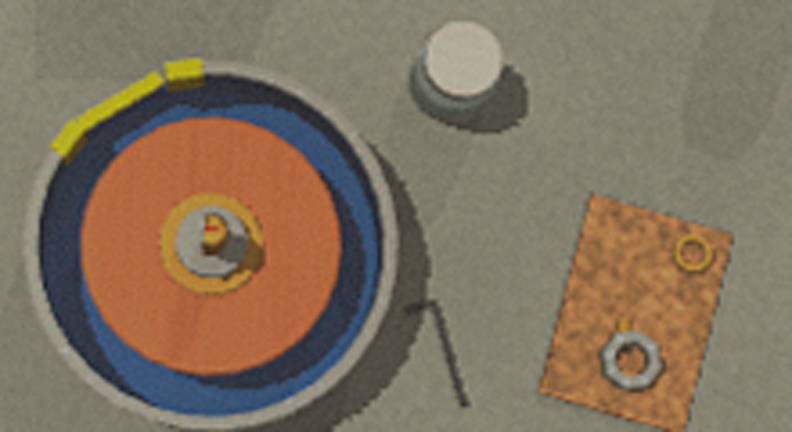

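The crop shows the red stripe on the arbor end at (212,230), running left from the axis. The yellow notch posts are at (68,140) and (183,70), the collar at (632,360) with its screw at (624,325), and the spare ring at (692,254). Next I'll move over the arbor for a wrist view.

```bash
cat >> h.py <<'E'
def plan(pos,yaw):
    "tool steps to reach TCP pos with tool y axis at world yaw (deg, mod 180)"
    s=env.sense(); R=np.array(s["tool_rot"]); d=R.T@(np.array(pos)-s["tool_pos"])/0.06
    y0=np.degrees(np.arctan2(R[1,1],R[0,1])); r=-((yaw-y0+90)%180-90)
    print("pos",np.round(s["tool_pos"],4),"yaw",round(y0,2),"-> linear",d.round(3).tolist(),"roll",round(r,2),"t",round(s["clock"],2),"F",np.round(s["contact_force"],1),"j7",round(s["joints"][6],1),"w",round(s["width"],3))
E
python3 - <<'E'
from h import *
C=cam("top")
P=onplane(C,[[238.9,188.9],[270.8,169.4]],.078);c=np.array([.560,.063]);d=P[:,:2]-c
print(P,np.degrees(np.arctan2(d[:,1],d[:,0])))
plan([.56,.063,.25],90)
E
```

```text
[[0.63850314 0.17396324 0.078     ]
 [0.69513469 0.0844959  0.078     ]] [54.72174632  9.03832283]
pos [0.1358 0.5323 0.2303] yaw 75.69 -> linear [-8.784, -5.832, -0.315] roll -14.31 t 0.1 F [ 0.7 -0.9  0.6] j7 -1.6 w 0.998
```

send_rows(
  steps=[
    {"linear":[-0.8,-0.53,-0.31],"roll":-4},
    {"linear":[-1.6,-1.06,-0.31],"roll":-14.3},
    {"linear":[-2.4,-1.6,-0.31],"roll":-14.3},
    {"linear":[-3.2,-2.12,-0.31],"roll":-14.3},
    {"linear":[-4.0,-2.66,-0.31],"roll":-14.3},
    {"linear":[-4.8,-3.19,-0.31],"roll":-14.3},
    {"linear":[-5.6,-3.72,-0.31],"roll":-14.3},
    {"linear":[-6.4,-4.25,-0.31],"roll":-14.3},
    {"linear":[-7.2,-4.78,-0.31],"roll":-14.3},
    {"linear":[-8.0,-5.31,-0.31],"roll":-14.3},
    {"linear":[-8.78,-5.83,-0.31],"roll":-14.3},
    {"linear":[-8.78,-5.83,-0.31],"roll":-14.3},
  ],
  fingers=0,
  force=40,
)

```text
clock: 1.6
tool_pos: [0.5616, 0.0572, 0.249]
tool_rot: [[-1.0, 0.01, -0.0], [0.01, 1.0, -0.005], [0.0, -0.005, -1.0]]
contact_force: [-0.4, 0.3, -1.1]
width: 1.001
finger_force: 0.0
```

```bash
python3 - <<'E'
from h import *
plan([.56,.063,.25],90)
C=cam("wrist"); im=env.read_camera("wrist"); cv2.imwrite("pics/w1.png",im[:,:,::-1]); np.savez("w1.npz",im=im,K=C[0],R=C[1],o=C[2])
print(proj(C,[[.56,.063,.145],[.56,.063,.085]]), env.sense()["dq"].round(2))
E
```

```text
pos [0.5616 0.0572 0.249 ] yaw 89.41 -> linear [0.028, 0.097, -0.018] roll -0.59 t 1.6 F [-0.4  0.3 -1.1] j7 88.9 w 1.001
[[290.23584171 207.00323634]
 [289.30205171 191.97705746]] [-2.7  -1.44 -3.36  1.25 -1.37  0.48 -0.2 ]
```

View pics/w1.png

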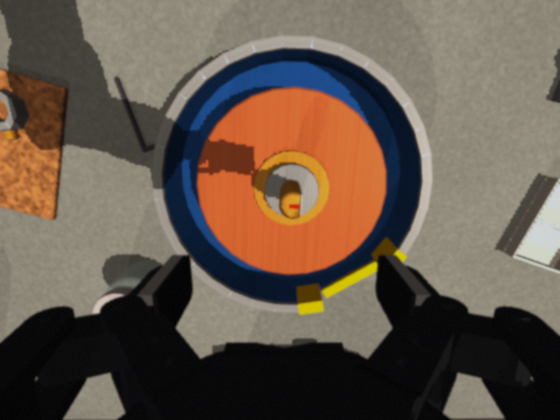

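The wrist view shows the arbor's end at about (292,203) with the red stripe pointing right (+y). The hub is at (293,188), the yellow notch spans (310,300) to (392,250), and the disc centres near (291,180).

```bash
python3 - <<'E'
from h import *
z=np.load("w1.npz"); C=(z["K"],z["R"],z["o"]); im=z["im"]; H=hsv(im)
d=cv2.inRange(H,(4,150,120),(12,255,255)); d[:60]=0;d[290:]=0;d[:,:180]=0;d[:,400:]=0
cs=cv2.convexHull(max(cv2.findContours(d,0,2)[0],key=cv2.contourArea)); e=cv2.fitEllipse(cs);print("disc",e,onplane(C,e[0],.069))
y=cv2.inRange(H,(25,150,60),(35,255,255)); y[:235]=0
for (c,a) in cents(y): print("yellow",c,a,onplane(C,c,.078)[0])
L=[c for c in cv2.findContours(y,0,2)[0] if cv2.contourArea(c)>30]
for c in L: print(cv2.boxPoints(cv2.minAreaRect(c)).round(0).tolist())
r=(cv2.inRange(H,(0,200,120),(3,255,255))|cv2.inRange(H,(172,150,120),(180,255,255))); r[:190]=0;r[225:]=0;r[:,:270]=0;r[:,310:]=0
print("red",cents(r,1),np.argwhere(r)[:, ::-1].tolist())
a=cv2.inRange(H,(15,120,150),(24,255,255));a[:198]=0
cr=im[170:240,245:340]; cv2.imwrite("pics/w1c.png",cv2.resize(cr,None,fx=8,fy=8,interpolation=cv2.INTER_NEAREST)[:,:,::-1])
E
```

```text
disc ((291.4325256347656, 180.51937866210938), (186.4304656982422, 189.0614471435547), 89.35037994384766) [[0.55103572 0.06550137 0.069     ]]
yellow [399.4, 255.2] 91 [0.63320263 0.18335488 0.078     ]
yellow [350.4, 279.0] 602 [0.66160796 0.13107704 0.078     ]
yellow [310.3, 307.0] 291 [0.69687731 0.086611   0.078     ]
[[297.0, 303.0], [322.0, 299.0], [323.0, 311.0], [298.0, 314.0]]
[[321.0, 289.0], [376.0, 260.0], [381.0, 269.0], [326.0, 298.0]]
[[392.0, 254.0], [396.0, 249.0], [407.0, 256.0], [402.0, 262.0]]
red [([294.5, 206.0], 8)] [[291, 206], [292, 206], [293, 206], [294, 206], [295, 206], [296, 206], [297, 206], [298, 206]]
```

View pics/w1c.png

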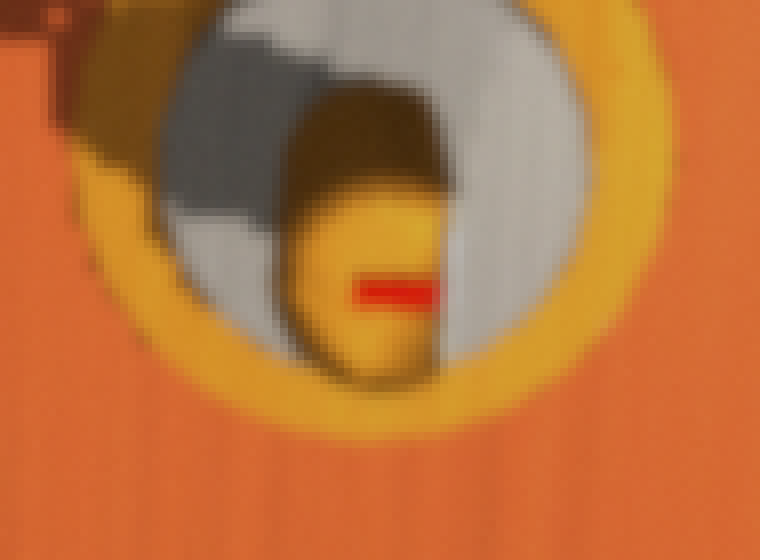

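```bash
python3 - <<'E'
from h import *
z=np.load("w1.npz"); C=(z["K"],z["R"],z["o"])
a,b=onplane(C,[[289.2,206.3],[299.9,207.0]],.145); print(a,b,np.linalg.norm(b-a),np.degrees(np.arctan2(b[1]-a[1],b[0]-a[0])))
print("hub", onplane(C,[[245+375/8,170+150/8],[0,0]],.085)[0], "ring",onplane(C,[245+375/8,170+140/8],.07))
top=cam("top"); t=cv2.imread("pics/top0.png")[:,:,::-1].copy()
H=hsv(t); r=(cv2.inRange(H,(0,190,120),(4,255,255))|cv2.inRange(H,(172,150,100),(180,255,255))); r[:200]=0;r[230:]=0;r[:,:265]=0;r[:,295:]=0
print(cents(r,1)); 
for c,_ in cents(r,1): print(onplane(top,c,.145))
c=np.array([.557,.064]); print(np.degrees(np.arctan2(*(np.array([[.6332,.1834],[.6616,.1311],[.6969,.0866],[.6385,.174],[.695,.0845]])-c).T[::-1])))
plan([a[0],a[1],.17],86.5)
E
```

```text
[0.55939267 0.06214743 0.145     ] [0.56006356 0.07098037 0.145     ] 0.008858383575445094 85.65652419826253
hub [0.55669018 0.06561907 0.085     ] ring [[0.55834701 0.0659288  0.07      ]]
[([278.0, 213.0], 1)]
[[0.55998068 0.06492343 0.145     ]]
[57.4543493  32.67982255  9.17651037 53.46491683  8.44953826]
pos [0.5603 0.0609 0.249 ] yaw 89.68 -> linear [0.014, 0.022, 1.316] roll 3.18 t 1.65 F [-0.6  0.7 -0.1] j7 88.9 w 0.999
```

```bash
python3 - <<'E'
from h import *
plan([.558,.062,.102],86)
E
```

```text
pos [0.5603 0.0609 0.249 ] yaw 89.68 -> linear [0.036, 0.022, 2.449] roll 3.68 t 1.65 F [-0.6  0.7 -0.1] j7 88.9 w 0.999
```

send_rows(
  steps=[
    {"linear":[0.033,-0.01,0.4],"roll":3.7},
    {"linear":[0.033,-0.01,1.0],"roll":3.7},
    {"linear":[0.033,-0.01,1.6],"roll":3.7},
    {"linear":[0.033,-0.01,2.1],"roll":3.7},
    {"linear":[0.033,-0.01,2.45],"roll":3.7},
    {"linear":[0.033,-0.01,2.45],"roll":3.7},
    {"linear":[0.033,-0.01,2.45],"roll":3.7},
  ],
)

```text
clock: 2.52
tool_pos: [0.5583, 0.0644, 0.1038]
tool_rot: [[-0.998, 0.063, 0.001], [0.063, 0.998, 0.001], [-0.001, 0.001, -1.0]]
contact_force: [0.5, -1.1, 0.1]
width: 0.999
finger_force: 0.0
```

```bash
python3 - <<'E'
from h import *
plan([.558,.062,.102],86)
C=cam("wrist"); im=env.read_camera("wrist"); cv2.imwrite("pics/w2.png",im[:,:,::-1])
np.savez("w2.npz",im=im,K=C[0],R=C[1],o=C[2])
print(proj(C,[[.558,.064,.145]]))
E
```

```text
pos [0.5583 0.0644 0.1038] yaw 86.38 -> linear [0.002, -0.04, 0.03] roll 0.38 t 2.52 F [ 0.5 -1.1  0.1] j7 88.2 w 0.999
[[280.4565111  310.40249373]]
```

View pics/w2.png

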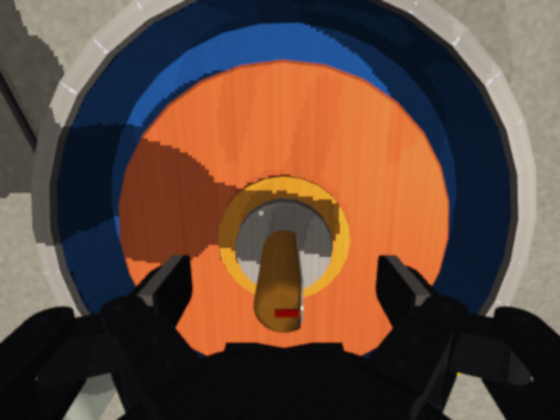

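The stripe runs (275,313) to (299,313), parallel to the tool's closing line, so the fingers are square to the flat. The arbor sits about 2 mm toward the left finger.

send_rows(
  steps=[
    {"linear":[0,-0.035,0.02],"roll":0.2},
    {"linear":[0,-0.035,0.02],"roll":0.2},
    {"linear":[0,-0.035,0.02],"roll":0.2},
    {"linear":[0,-0.035,0.02],"roll":0.2},
    {"linear":[0,-0.035,0.02],"roll":0.2},
    {"linear":[0,-0.035,0.02],"roll":0.2},
    {"linear":[0,-0.035,0.02],"roll":0.2},
    {"linear":[0,-0.035,0.02],"roll":0.2},
    {"linear":[0,-0.035,0.02],"roll":0.2},
    {"linear":[0,-0.035,0.02],"roll":0.2},
  ],
  fingers=1,
  force=40,
)

```text
clock: 3.82
tool_pos: [0.558, 0.0622, 0.102]
tool_rot: [[-0.998, 0.067, 0.0], [0.067, 0.998, 0.001], [-0.0, 0.001, -1.0]]
contact_force: [0.0, 5.9, 5.7]
width: 0.221
finger_force: 41.4
```

```bash
python3 - <<'E'
from h import *
plan([.5561,.0625,.102],32); s=env.sense(); print(s["finger_force"],s["torque"], s["width"]*85)
E
```

```text
pos [0.558  0.0622 0.102 ] yaw 86.14 -> linear [0.032, 0.002, 0.0] roll 54.14 t 3.83 F [0.  5.9 5.7] j7 88.3 w 0.221
41.417560167610645 [0.70029166 0.19706    0.13080433] 18.812926438734273
```

send_rows(
  steps=[
    {"linear":[0.002,0.004,0],"roll":5},
    {"linear":[0.004,0.006,0],"roll":10},
    {"linear":[0.007,0.008,0],"roll":15},
    {"linear":[0.01,0.01,0],"roll":20},
    {"linear":[0.012,0.012,0],"roll":25},
    {"linear":[0.015,0.014,0],"roll":30},
    {"linear":[0.018,0.016,0],"roll":35},
    {"linear":[0.02,0.018,0],"roll":40},
    {"linear":[0.023,0.02,0],"roll":45},
    {"linear":[0.026,0.02,0],"roll":50},
    {"linear":[0.03,0.02,0],"roll":54},
    {"linear":[0.03,0.02,0],"roll":54},
  ],
  force=60,
)

```text
clock: 5.32
tool_pos: [0.5573, 0.0648, 0.1021]
tool_rot: [[-0.532, 0.847, 0.002], [0.847, 0.532, 0.003], [0.001, 0.003, -1.0]]
contact_force: [2.6, 6.7, 4.1]
width: 0.215
finger_force: 58.9
```

send_rows(
  steps=[
    {"linear":[0,0,0],"roll":0},
    {"linear":[0,0,0],"roll":0},
    {"linear":[0,0,0],"roll":0},
  ],
)

```text
clock: 5.7
tool_pos: [0.5573, 0.0648, 0.1021]
tool_rot: [[-0.532, 0.847, 0.002], [0.847, 0.532, 0.003], [0.001, 0.004, -1.0]]
contact_force: [2.2, 7.2, 3.3]
width: 0.219
finger_force: 58.9
```

```bash
python3 - <<'E'
from h import *
plan([.5561,.0625,.25],32)
s=env.sense(); print(s["finger_force"],s["torque"], s["width"]*85)
E
```

```text
pos [0.5573 0.0648 0.1021] yaw 32.14 -> linear [-0.018, -0.028, -2.465] roll 0.14 t 5.7 F [2.2 7.2 3.3] j7 39.8 w 0.219
58.87643113732338 [ 1.01760584  0.02120183 -0.10434277] 18.574967078737913
```

send_rows(
  steps=[
    {"linear":[0,0,0],"roll":0},
    {"linear":[0,0,0],"roll":0},
    {"linear":[0,0,0],"roll":0},
    {"linear":[0,0,0],"roll":0},
    {"linear":[0,0,-0.5],"roll":0},
    {"linear":[0,0,-1.2],"roll":0},
    {"linear":[0,0,-2.0],"roll":0},
    {"linear":[0,0,-2.5],"roll":0},
    {"linear":[0,0,-2.5],"roll":0},
    {"linear":[0,0,-2.5],"roll":0},
  ],
  fingers=0,
)

```text
clock: 6.95
tool_pos: [0.5555, 0.0624, 0.2507]
tool_rot: [[-0.531, 0.847, -0.002], [0.847, 0.531, -0.0], [0.001, -0.002, -1.0]]
contact_force: [-1.0, 0.1, -0.9]
width: 0.996
finger_force: 0.0
```

```bash
python3 - <<'E'
from h import *
plan([.47,-.275,.2],100)
C=cam("wrist"); im=env.read_camera("wrist"); cv2.imwrite("pics/w3.png",im[:,:,::-1])
np.savez("w3.npz",im=im,K=C[0],R=C[1],o=C[2]); print(proj(C,[[.559,.065,.145]]))
cv2.imwrite("pics/w3.png",cv2.resize(im[120:360,150:430],None,fx=2.5,fy=2.5,interpolation=cv2.INTER_CUBIC)[:,:,::-1])
E
```

```text
pos [0.5555 0.0624 0.2507] yaw 32.08 -> linear [-4.009, -4.192, 0.848] roll -67.92 t 6.95 F [-1.   0.1 -0.9] j7 35.6 w 0.996
[[289.09569304 208.66714644]]
```

View pics/w3.png

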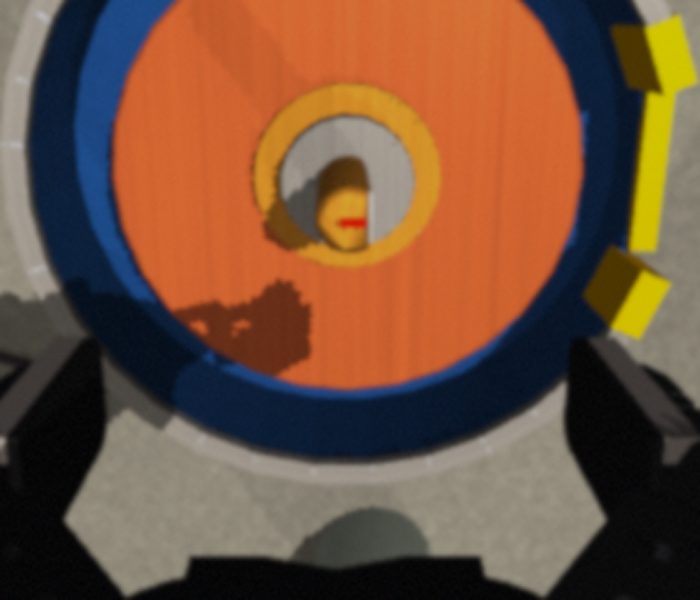

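The red stripe at (340,222)–(368,223) lies along the tool's closing line. The yellow posts are at about (672,55) and (640,308), and the sill bar runs (658,92) to (645,250).

```bash
python3 - <<'E'
from h import *
z=np.load("w3.npz"); C=(z["K"],z["R"],z["o"])
f=lambda u,v:(150+u/2.5,120+v/2.5)
a,b=onplane(C,[f(339,222),f(369,223)],.145); print("axis",a,b,np.degrees(np.arctan2(*(b-a)[1::-1])))
ax=a[:2]
P=onplane(C,[f(672,55),f(640,308)],.08); B=onplane(C,[f(662,92),f(643,250)],.052)
for Q in (P,B):
    for q in (*Q,Q.mean(0)): d=q[:2]-ax; print(q.round(4),np.linalg.norm(d).round(4),np.degrees(np.arctan2(d[1],d[0])).round(1))
e=Q[1]-Q[0]; print("bar normal",np.degrees(np.arctan2(e[1],e[0]))+90)
E
```

```text
axis [0.55659526 0.06335341 0.145     ] [0.56524758 0.06838326 0.145     ] 30.170761678068406
[0.6416 0.1774 0.08  ] 0.1422 53.3
[0.6973 0.0856 0.08  ] 0.1424 9.0
[0.6694 0.1315 0.08  ] 0.1318 31.1
[0.6587 0.1678 0.052 ] 0.1461 45.6
[0.6966 0.106  0.052 ] 0.1463 17.0
[0.6776 0.1369 0.052 ] 0.1416 31.3
bar normal 31.49719771305709
```

send_rows(
  steps=[
    {"linear":[-0.6,-0.63,0],"roll":-10},
    {"linear":[-1.2,-1.25,0],"roll":-20},
    {"linear":[-1.8,-1.88,0],"roll":-30},
    {"linear":[-2.4,-2.5,0],"roll":-40},
    {"linear":[-3.0,-3.14,0.2],"roll":-50},
    {"linear":[-3.6,-3.77,0.4],"roll":-60},
    {"linear":[-4.0,-4.19,0.85],"roll":-70},
    {"linear":[-4.0,-4.19,0.85],"roll":-70},
    {"linear":[-4.0,-4.19,0.85],"roll":-70},
    {"linear":[-4.0,-4.19,0.85],"roll":-70},
  ],
)

```text
clock: 8.25
tool_pos: [0.4717, -0.2728, 0.2008]
tool_rot: [[-0.977, -0.212, 0.001], [-0.212, 0.977, 0.001], [-0.001, 0.001, -1.0]]
contact_force: [-0.2, 1.3, 0.1]
width: 1.003
finger_force: 0.0
```

```bash
python3 - <<'E'
from h import *
plan([.472,-.275,.2],102)
C=cam("wrist"); im=env.read_camera("wrist"); cv2.imwrite("pics/w4.png",im[:,:,::-1])
np.savez("w4.npz",im=im,K=C[0],R=C[1],o=C[2]); print(proj(C,[[.472,-.275,.026]]))
E
```

```text
pos [ 0.4717 -0.2728  0.2008] yaw 102.24 -> linear [0.004, -0.037, 0.013] roll 0.24 t 8.25 F [-0.2  1.3  0.1] j7 141.3 w 1.003
[[280.45710179 190.88719549]]
```

View pics/w4.png

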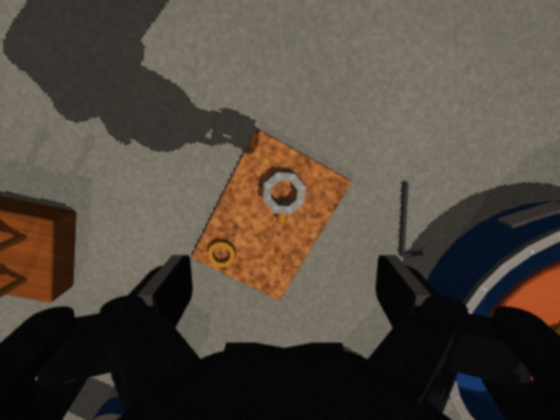

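The collar is at (284,192) with its brass screw below it at about (282,217). The spare ring is at (221,253), clear of the fingers' path.

```bash
python3 - <<'E'
from h import *
z=np.load("w4.npz"); C=(z["K"],z["R"],z["o"]); im=z["im"]; H=hsv(im)
g=cv2.inRange(H,(0,0,90),(180,70,255)); w=np.zeros_like(g); w[165:222,258:312]=255; g&=w
c=max(cv2.findContours(g,0,2)[0],key=cv2.contourArea); h=cv2.convexHull(c)
M=cv2.moments(h); u=(M["m10"]/M["m00"],M["m01"]/M["m00"]); print(u,cv2.minEnclosingCircle(h),cv2.contourArea(h))
P=onplane(C,h[:,0],.026)[:,:2]; c0=onplane(C,u,.026)[0]; print("collar",c0)
p=onplane(C,[281.7,218.5],.022)[0]; print("screw dir",np.degrees(np.arctan2(*(p-c0)[1::-1])),np.linalg.norm((p-c0)[:2]))
# octagon orientation: width across flats minimal
th=np.arange(0,180,1.); W=[np.ptp(P@[np.cos(np.radians(t)),np.sin(np.radians(t))]) for t in th]
W4=np.array(W).reshape(4,45).sum(0); print(np.argsort(W4)[:6],W4.min()/4)
cv2.imwrite("pics/w4c.png",cv2.resize(im[155:235,240:330],None,fx=7,fy=7,interpolation=cv2.INTER_NEAREST)[:,:,::-1])
E
```

```text
(283.7820606060606, 192.42642424242422) ((283.5315246582031, 192.44143676757812), 22.14742660522461) 1375.0
collar [ 0.47287018 -0.27123831  0.026     ]
screw dir 7.95211433698942 0.02993284575013269
[7 6 8 5 9 4] 0.04358929246303061
```

View pics/w4c.png

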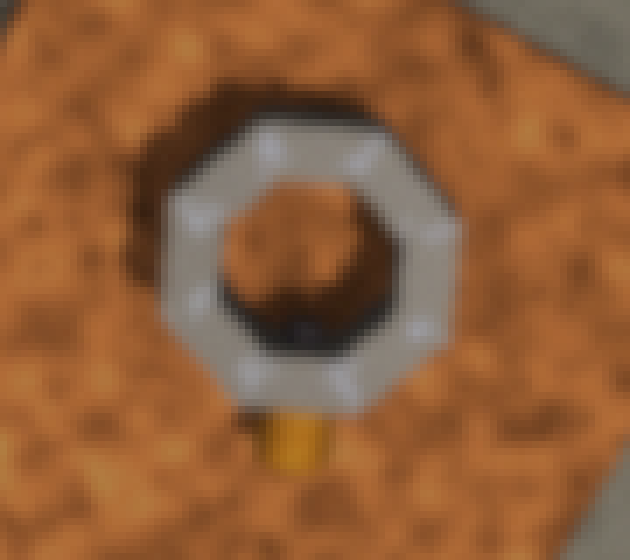

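The collar is an octagon centred at (312,265) in the crop with the screw head's end at (296,470), so the screw direction is about 7.5°.

```bash
python3 - <<'E'
from h import *
plan([.4729,-.2712,.007],97.5)
E
```

```text
pos [ 0.4718 -0.2729  0.201 ] yaw 102.25 -> linear [-0.021, 0.023, 3.233] roll 4.75 t 8.3 F [ 0.3 -0.4 -1.1] j7 141.3 w 0.998
```

send_rows(
  steps=[
    {"linear":[-0.02,0.023,0.5],"roll":4.7},
    {"linear":[-0.02,0.023,1.2],"roll":4.7},
    {"linear":[-0.02,0.023,2.0],"roll":4.7},
    {"linear":[-0.02,0.023,2.7],"roll":4.7},
    {"linear":[-0.02,0.023,3.1],"roll":4.7},
    {"linear":[-0.02,0.023,3.2],"roll":4.7},
    {"linear":[-0.02,0.023,3.23],"roll":4.7},
    {"linear":[-0.02,0.023,3.23],"roll":4.7},
    {"linear":[-0.02,0.023,3.23],"roll":4.7},
  ],
)

```text
clock: 9.43
tool_pos: [0.4724, -0.2733, 0.0081]
tool_rot: [[-0.992, -0.129, 0.002], [-0.129, 0.992, -0.001], [-0.002, -0.001, -1.0]]
contact_force: [-0.1, 0.3, 0.6]
width: 1.005
finger_force: 0.0
```

send_rows(
  steps=[
    {"linear":[0,0,0],"roll":0},
    {"linear":[0,0,0],"roll":0},
    {"linear":[0,0,0],"roll":0},
    {"linear":[0,0,0],"roll":0},
    {"linear":[0,0,0],"roll":0},
    {"linear":[0,0,0],"roll":0},
    {"linear":[0,0,0],"roll":0},
  ],
  fingers=1,
  force=50,
)

```text
clock: 10.3
tool_pos: [0.4719, -0.2732, 0.0073]
tool_rot: [[-0.992, -0.129, 0.001], [-0.129, 0.992, -0.001], [-0.001, -0.001, -1.0]]
contact_force: [-0.6, 0.6, 5.7]
width: 0.5
finger_force: 52.2
```

```bash
python3 - <<'E'
from h import *
plan([.4729,-.2712,.007],97.5); print(env.sense()["width"]*85)
E
```

```text
pos [ 0.4719 -0.2732  0.0073] yaw 97.39 -> linear [-0.02, 0.031, 0.006] roll -0.11 t 10.3 F [-0.6  0.6  5.7] j7 144.1 w 0.5
42.49562409036459
```

send_rows(
  steps=[
    {"linear":[0,0,-0.3],"roll":0},
    {"linear":[0,0,-0.9],"roll":0},
    {"linear":[0,0,-1.6],"roll":0},
    {"linear":[0,0,-2.4],"roll":0},
    {"linear":[0,0,-3.0],"roll":0},
    {"linear":[0,0,-3.2],"roll":0},
    {"linear":[0,0,-3.2],"roll":0},
  ],
)

```text
clock: 11.18
tool_pos: [0.4714, -0.2726, 0.1988]
tool_rot: [[-0.992, -0.129, 0.0], [-0.129, 0.992, 0.0], [-0.0, 0.0, -1.0]]
contact_force: [-1.1, 0.4, -2.0]
width: 0.497
finger_force: 51.6
```

```bash
python3 - <<'E'
from h import *
plan([.5566,.0635,.2],121.3)
E
```

```text
pos [ 0.4714 -0.2726  0.1988] yaw 97.4 -> linear [-2.13, 5.373, -0.018] roll -23.9 t 11.18 F [-1.1  0.4 -2. ] j7 136.9 w 0.497
```

send_rows(
  steps=[
    {"linear":[-0.2,0.5,-0.02],"roll":-4},
    {"linear":[-0.5,1.2,-0.02],"roll":-8},
    {"linear":[-0.8,2.0,-0.02],"roll":-12},
    {"linear":[-1.1,2.8,-0.02],"roll":-16},
    {"linear":[-1.4,3.6,-0.02],"roll":-20},
    {"linear":[-1.7,4.3,-0.02],"roll":-23.9},
    {"linear":[-1.95,4.9,-0.02],"roll":-23.9},
    {"linear":[-2.1,5.25,-0.02],"roll":-23.9},
    {"linear":[-2.13,5.37,-0.02],"roll":-23.9},
    {"linear":[-2.13,5.37,-0.02],"roll":-23.9},
    {"linear":[-2.13,5.37,-0.02],"roll":-23.9},
    {"linear":[-2.13,5.37,-0.02],"roll":-23.9},
  ],
)

```text
clock: 12.68
tool_pos: [0.5567, 0.0615, 0.2002]
tool_rot: [[-0.856, -0.517, 0.0], [-0.517, 0.856, -0.0], [0.0, -0.0, -1.0]]
contact_force: [0.1, -0.1, -1.0]
width: 0.497
finger_force: 51.6
```

```bash
python3 - <<'E'
from h import *
plan([.5566,.0635,.2],121.3)
C=cam("wrist"); im=env.read_camera("wrist")
np.savez("w5.npz",im=im,K=C[0],R=C[1],o=C[2]); print(proj(C,[[.5575,.064,.145],[.5575,.064,.2]]))
cv2.imwrite("pics/w5.png",cv2.resize(im[120:400,100:460],None,fx=2.1,fy=2.1,interpolation=cv2.INTER_CUBIC)[:,:,::-1])
E
```

```text
pos [0.5567 0.0615 0.2002] yaw 121.15 -> linear [-0.016, 0.029, 0.003] roll -0.15 t 12.68 F [ 0.1 -0.1 -1. ] j7 120.4 w 0.497
[[284.55070405 229.84436907]
 [284.82869129 265.51387862]]
```

View pics/w5.png

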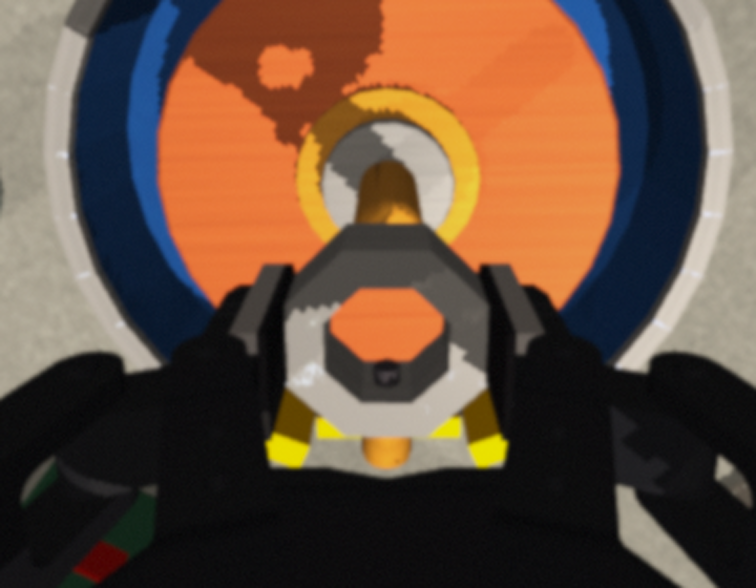

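```bash
python3 - <<'E'
from h import *
z=np.load("w5.npz"); C=(z["K"],z["R"],z["o"]); R=env.sense()["tool_rot"]; t=np.array([.5567,.0615,.2002])
f=lambda u,v:(100+u/2.1,120+v/2.1)
P=onplane(C,[f(387,250),f(387,437),f(387,287),f(387,403),f(285,335),f(490,335),f(387,225)],.2189)
print(((P-t)@R*1000).round(1))
Q=onplane(C,[f(322,185),f(454,185),f(388,121)],.085); print(((Q-t)@R*1000).round(1))
S=onplane(C,[f(297,183),f(480,183),f(388,87)],.07); print(((S-t)@R*1000).round(1))
A=np.array([[.557,.0637,.1],[.5575,.064,.1],[.5585,.0648,.1]]); print(((A-t)@R*1000).round(1))
E
```

```text
[[ 19.3   1.4 -18.7]
 [-24.5   1.4 -18.7]
 [ 11.2   1.4 -18.7]
 [-16.    1.4 -18.7]
 [  0.3 -20.  -18.7]
 [  0.3  23.  -18.7]
 [ 24.6   1.4 -18.7]]
[[ -2.8 -25.1 115.2]
 [ -2.7  29.3 115.2]
 [ 23.8   2.1 115.2]]
[[ -5.9 -37.5 130.2]
 [ -5.8  42.2 130.2]
 [ 35.7   2.1 130.2]]
[[ -1.4   1.8 100.2]
 [ -2.    1.8 100.2]
 [ -3.2   1.9 100.2]]
```

The hub and the arbor line up with the collar's bore near column 388. The notch posts sit symmetrically either side at (290,450) and (487,450), and the screw at (387,450) points to the middle of the notch.

send_rows(
  steps=[
    {"linear":[0,0,0],"roll":0},
    {"linear":[0,0,0],"roll":0},
    {"linear":[0,0,0],"roll":0},
    {"linear":[0,0,0],"roll":0},
  ],
)

```text
clock: 13.22
tool_pos: [0.5568, 0.0632, 0.2001]
tool_rot: [[-0.854, -0.519, -0.0], [-0.519, 0.854, 0.0], [0.0, 0.0, -1.0]]
contact_force: [0.2, -1.3, -1.4]
width: 0.499
finger_force: 51.6
```

```bash
python3 - <<'E'
from h import *
R=env.sense()["tool_rot"]
p=np.array([.5567,.0615,.2002])+R@np.array([-.0009,.0006,0]); p[2]=.150; plan(p,121.3); print(p)
E
```

```text
pos [0.5568 0.0632 0.2001] yaw 121.3 -> linear [0.001, -0.013, 0.835] roll -0.0 t 13.22 F [ 0.2 -1.3 -1.4] j7 120.4 w 0.499
[0.55715735 0.06248022 0.15      ]
```

send_rows(
  steps=[
    {"linear":[0,-0.013,0.3],"roll":0},
    {"linear":[0,-0.013,0.6],"roll":0},
    {"linear":[0,-0.013,0.8],"roll":0},
    {"linear":[0,-0.013,0.85],"roll":0},
    {"linear":[0,-0.013,0.9],"roll":0},
    {"linear":[0,-0.013,0.95],"roll":0},
    {"linear":[0,-0.013,0.98],"roll":0},
    {"linear":[0,-0.013,0.98],"roll":0},
  ],
)

```text
clock: 14.22
tool_pos: [0.5572, 0.0624, 0.1413]
tool_rot: [[-0.855, -0.519, 0.0], [-0.519, 0.855, 0.0], [-0.0, -0.0, -1.0]]
contact_force: [-0.2, -0.6, -1.5]
width: 0.501
finger_force: 51.6
```

send_rows(
  steps=[
    {"linear":[0,0,0.04],"roll":0},
    {"linear":[0,0,0.08],"roll":0},
    {"linear":[0,0,0.12],"roll":0},
    {"linear":[0,0,0.12],"roll":0},
    {"linear":[0,0,0.12],"roll":0},
  ],
)

```text
clock: 14.85
tool_pos: [0.5573, 0.0624, 0.1341]
tool_rot: [[-0.855, -0.519, 0.0], [-0.519, 0.855, 0.0], [-0.0, -0.0, -1.0]]
contact_force: [0.1, -0.2, -0.5]
width: 0.501
finger_force: 51.6
```

send_rows(
  steps=[
    {"linear":[0,0,0.05],"roll":0},
    {"linear":[0,0,0.1],"roll":0},
    {"linear":[0,0,0.15],"roll":0},
    {"linear":[0,0,0.2],"roll":0},
    {"linear":[0,0,0.2],"roll":0},
  ],
)

```text
clock: 15.48
tool_pos: [0.5569, 0.0624, 0.1217]
tool_rot: [[-0.855, -0.519, -0.001], [-0.519, 0.855, -0.0], [0.001, 0.0, -1.0]]
contact_force: [1.1, -0.2, -0.7]
width: 0.499
finger_force: 51.6
```

send_rows(
  steps=[
    {"linear":[0,0,0.07],"roll":0},
    {"linear":[0,0,0.14],"roll":0},
    {"linear":[0,0,0.21],"roll":0},
    {"linear":[0,0,0.28],"roll":0},
    {"linear":[0,0,0.28],"roll":0},
    {"linear":[0,0,0.28],"roll":0},
  ],
)

```text
clock: 16.23
tool_pos: [0.5573, 0.0624, 0.1054]
tool_rot: [[-0.855, -0.519, 0.0], [-0.519, 0.855, 0.0], [-0.0, -0.0, -1.0]]
contact_force: [0.7, 0.0, -0.5]
width: 0.502
finger_force: 51.6
```

```bash
python3 - <<'E'
from h import *
plan([.557,.0625,.1045],121.3)
E
```

```text
pos [0.5573 0.0624 0.1054] yaw 121.29 -> linear [0.004, 0.003, 0.014] roll -0.01 t 16.23 F [ 0.7  0.  -0.5] j7 122.4 w 0.502
```

send_rows(
  steps=[
    {"linear":[0.005,0,0.01],"roll":0},
    {"linear":[0.01,0,0.015],"roll":0},
    {"linear":[0.015,0,0.015],"roll":0},
    {"linear":[0.015,0,0.015],"roll":0},
    {"linear":[0.015,0,0.015],"roll":0},
  ],
)

```text
clock: 16.85
tool_pos: [0.5565, 0.062, 0.1045]
tool_rot: [[-0.855, -0.519, 0.0], [-0.519, 0.855, 0.0], [-0.0, -0.0, -1.0]]
contact_force: [-0.7, 0.6, -0.7]
width: 0.506
finger_force: 51.6
```

send_rows(
  steps=[
    {"linear":[0.004,0,0],"roll":0},
    {"linear":[0.008,0,0],"roll":0},
    {"linear":[0.008,0,0],"roll":0},
    {"linear":[0.008,0,0],"roll":0},
  ],
)

```text
clock: 17.35
tool_pos: [0.5561, 0.0617, 0.1044]
tool_rot: [[-0.855, -0.519, 0.0], [-0.519, 0.855, 0.0], [-0.0, -0.0, -1.0]]
contact_force: [-0.3, -0.3, -1.2]
width: 0.499
finger_force: 51.6
```

send_rows(
  steps=[
    {"linear":[0.004,0,0],"roll":0},
    {"linear":[0.008,0,0],"roll":0},
    {"linear":[0.008,0,0],"roll":0},
    {"linear":[0.008,0,0],"roll":0},
  ],
)

```text
clock: 17.85
tool_pos: [0.5557, 0.0615, 0.1044]
tool_rot: [[-0.855, -0.519, 0.0], [-0.519, 0.855, 0.0], [-0.0, -0.0, -1.0]]
contact_force: [-0.0, 0.0, -1.1]
width: 0.501
finger_force: 51.6
```

send_rows(
  steps=[
    {"linear":[0.004,0,0],"roll":0},
    {"linear":[0.008,0,0],"roll":0},
    {"linear":[0.008,0,0],"roll":0},
    {"linear":[0.008,0,0],"roll":0},
  ],
)

```text
clock: 18.35
tool_pos: [0.5556, 0.0615, 0.1045]
tool_rot: [[-0.854, -0.52, 0.001], [-0.52, 0.854, 0.0], [-0.001, -0.0, -1.0]]
contact_force: [1.4, -0.3, -1.3]
width: 0.496
finger_force: 51.5
```

send_rows(
  steps=[
    {"linear":[0.004,0,0],"roll":0},
    {"linear":[0.008,0,0],"roll":0},
    {"linear":[0.008,0,0],"roll":0},
    {"linear":[0.008,0,0],"roll":0},
  ],
)

```text
clock: 18.85
tool_pos: [0.5555, 0.0614, 0.1046]
tool_rot: [[-0.854, -0.52, 0.002], [-0.52, 0.854, 0.001], [-0.002, -0.0, -1.0]]
contact_force: [4.7, 1.9, -3.5]
width: 0.501
finger_force: 51.4
```

send_rows(
  steps=[
    {"linear":[0.004,0,0],"roll":0},
    {"linear":[0.008,0,0],"roll":0},
    {"linear":[0.008,0,0],"roll":0},
    {"linear":[0.008,0,0],"roll":0},
  ],
)

```text
clock: 19.35
tool_pos: [0.5555, 0.0614, 0.1046]
tool_rot: [[-0.854, -0.52, 0.003], [-0.52, 0.854, 0.001], [-0.003, -0.001, -1.0]]
contact_force: [6.8, 3.0, -4.1]
width: 0.501
finger_force: 51.3
```

send_rows(
  steps=[
    {"linear":[0,0,0],"roll":0},
    {"linear":[0,0,0],"roll":0},
    {"linear":[0,0,0],"roll":0},
    {"linear":[0,0,0],"roll":0},
    {"linear":[0,0,0],"roll":0},
    {"linear":[0,0,0],"roll":0},
  ],
)

```text
clock: 20.1
tool_pos: [0.5555, 0.0614, 0.1046]
tool_rot: [[-0.854, -0.52, 0.003], [-0.52, 0.854, 0.001], [-0.003, -0.001, -1.0]]
contact_force: [5.1, 2.7, -4.2]
width: 0.505
finger_force: 51.3
```

```bash
python3 - <<'E'
from h import *
im=env.read_camera("wrist"); plan([.5555,.0614,.1045],121.3)
cv2.imwrite("pics/w6.png",cv2.resize(im[120:400,100:460],None,fx=2.1,fy=2.1,interpolation=cv2.INTER_CUBIC)[:,:,::-1])
E
```

```text
pos [0.5555 0.0614 0.1046] yaw 121.32 -> linear [0.0, -0.0, 0.002] roll 0.02 t 20.15 F [ 5.4  2.1 -3.1] j7 122.6 w 0.499
```

View pics/w6.png

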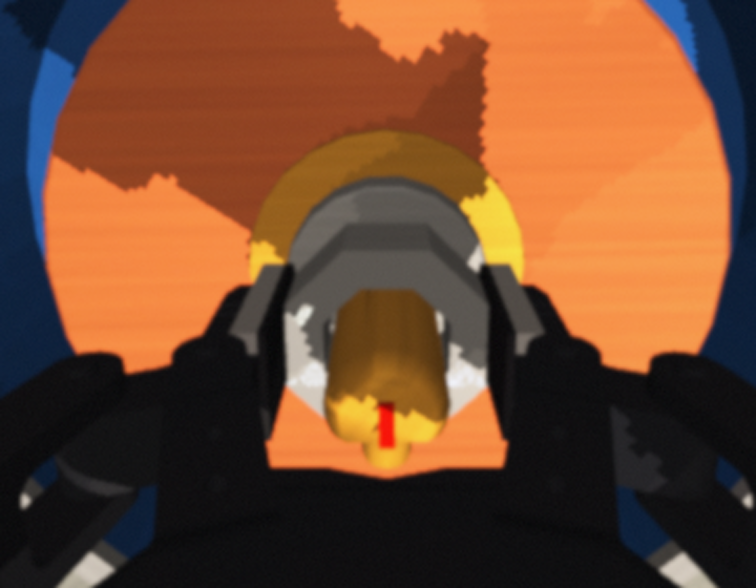

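The collar is round the arbor. The red stripe at (386,425) points straight at the screw at (387,455), it sits level and centred, and the press is steady at about 6 N.

```bash
python3 -c "
from cell import env
print(env.close_job())"
```

```text
the job is handed in; nothing more can be done
None
```

I handed the job in at about 20 s: the arbor's flat is turned to within about 2° of the notch by the pictures, and the collar is still gripped round the arbor, level, near the flat's mid-height, with its screw pressing on the flat at about 6 N; no verdict was returned.

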